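Lift a hot seeded roll off the baking tray with tongs

TASK

The rolls have just come out of the oven and I want to look at the underside of the dark seeded one: pick up the kitchen tongs, close their jaws on both sides of that roll and lift it a good 10 cm clear of the tray, touching the roll with the tongs only. Leave the two plain rolls and the jam jar where they are, and finish while still holding the roll up in the tongs, steady.

Things in the scene. Friction and masses are not known exactly. Their poses are not given: they have to be found in the camera images.
- tongs: Spring kitchen tongs, 285 mm long, 140 g, lying on edge: two steel arms (24 mm high) with black grips and red jaws, joined at a steel pivot block. Origin: underside, on the pivot axis; x along the centre line to the jaws, z up. Squeeze both arms across y, from above, at the black grips (x = 95 to 145 mm; 65 mm wide outside at rest) to close them. Arms move symmetrically. Let go, they spring open.
- tongs_grip (a point): Point on the centre line of the tongs between the two black grips, 120 mm in front of the pivot, at half their height (12 mm above their lower edge): the place to grip, near the centre of mass (x about 110 mm).
- tongs_jaws (a point): Point on the tongs' centre line between the two red jaws, 227 mm in front of the pivot (107 mm in front of tongs_grip), at half their height. Jaw faces are flat, 42 mm long, 24 mm high, centred here, with small inward lips in front (x = 249 mm). When open: about 75 mm between the faces, 90 mm over the outsides.
- tongs_left (a joint): Closing of each tong arm (rad): 0 = open (rest), 0.14 = shut. The spring pushes back on each finger at the grips with about 4.6 N open, 7.1 N shut. Squeezed at the grips from 65 to 61 mm outside, the tongs can be carried with the jaws still about 68 mm apart; on the seeded roll it is about 53 mm. A grip of 20 to 30 N holds the roll (half of it, less the spring, reaches the jaws).
- tongs_right: The right arm of the tongs (on the -y side of the centre line), with its red jaw. Origin on the pivot axis.
- seed_roll: Small round dark-brown bread roll covered with pale seeds, 54 mm in diameter, 45 mm high, about 45 g, sides nearly upright between 12 and 30 mm above its base. Origin: centre of its underside. It stands loose on the baking tray, in any one of three places in a row.
- seed_roll_mid (a point): Centre of the seeded roll, 22 mm above its underside.
- tray: Dark steel baking tray, fixed, 240 mm (its x) by 360 mm (its y), rim 10 mm high, floor 3 mm thick. Origin: centre of its underside. The three rolls stand in a row along its y, about 108 mm apart.
- plain_roll_a: Pale oblong plain roll, 76 x 46 mm, 40 mm high, long along the tray's x. Origin: centre of its underside. To be left alone.
- plain_roll_b: The second pale oblong plain roll, same size. To be left alone.
- jam_jar: Amber jar with a white lid, 66 mm across, 75 mm high, standing on the worktop in front of the tray. Origin: centre of its underside. To be left alone.
Not all that is in view belongs to the job. Several things look just like the seed_roll: the one meant starts nearest to the robot's base.

How it is judged (in metres and radians):
On the way, in this order (a step that is already met when the one before it is completed fails the run):
1. the tongs are picked up off the worktop, held by the fingers, with the seeded roll still standing on the tray (height (world z) of tongs_grip above 0.03 m and contact force between the fingers and tongs above 1 N and height (world z) of seed_roll_mid below 0.035 m), for 0.2 s.
2. the jaws are closed on both sides of the seeded roll (contact force between tongs and seed_roll above 1 N and contact force between tongs_right and seed_roll above 0.5 N and value of joint tongs_left above 0.03 rad and horizontal distance between seed_roll_mid and tongs_jaws below 0.035 m), for 0.2 s.
At the end, for the whole second after the job is handed in: Fingers hold the tongs; both jaws press on the seeded roll (centre within 40 mm of the jaw point); its centre is over 105 mm above the worktop (80 mm up from the tray), it is still (under 30 mm/s), nothing else carries it; plain rolls and jar within 25 mm of where they stood (height (world z) of seed_roll_mid above 0.105 m and contact force between tongs and seed_roll above 0.5 N and contact force between tongs_right and seed_roll above 0.3 N and distance between seed_roll_mid and tongs_jaws below 0.04 m and contact force between the fingers and tongs above 1 N and contact force between each of the arm, the fingers and seed_roll below 0.1 N and linear speed of seed_roll below 0.03 m/s and distance of each of plain_roll_a, plain_roll_b, jam_jar from where it was at the start of the episode below 0.025 m); the arm keeps its last pose, push and grip.
It fails at once if the robot touches the seeded roll itself instead of using the tongs (contact force between any of the fingers, the arm and seed_roll above 0.5 N).
It fails at once if a plain roll is pushed away by more than 25 mm (distance of any of plain_roll_a, plain_roll_b from where it was at the start of the episode above 0.025 m).
It fails at once if the jam jar is pushed away by more than 25 mm (distance of jam_jar from where it was at the start of the episode above 0.025 m).
It also fails if it takes over 45 s, if anything falls off the work surface, if the arm or the gripper's body presses on something with over 40 N, if the wrist force passes 120 N, or if a joint passes its speed limit or range.

ROBOT

A 6-joint arm with a two-finger parallel gripper is mounted at the origin on the work surface. World frame = base frame: x ahead of the robot, y to its left, z up, the work surface at z = 0. Lengths are in m, angles in degrees, forces in N, time in s.
With the tool pointing down it reaches from about 0.3 to 0.825 m from the base axis. Payload 5.4 kg.
Tool frame: the origin (TCP) lies midway between the tips of the shut fingers; the grasp point (between the pads) lies 19 mm behind it (r.pinch_z is the distance from the TCP to the grasp point, in m); z points along the fingers, y is the direction in which the jaws open and shut (so a half turn about z gives the same grasp; the last joint's range is limited). The gripper opens to 92 mm and grips with 3 to 60 N. Pads are 20 mm wide; open, the fingers measure 128 mm over their backs; the gripper's body (75 mm by 189 mm) begins 69 mm behind the grasp point.
Start: joints at [61.186, 9.076, 91.501, -0, 79.423, -12.038], TCP at [0.166, 0.551, 0.215] pointing down, gripper open.
Joint ranges: [-166.64, 166.64], [-54.1, 131.32], [10.49, 154.53], [-73.88, 253.88], [9.74, 151.15], [-171.62, 171.62]. Speed limits (degrees/s): [147.25, 147.25, 180, 180, 180, 180].

INTERFACE

Orientations are given as a 3x3 rotation matrix whose columns are the frame's x, y, z axes.
In Python, from bench import r gives the robot as it stands. The module is installed in compiled form; this text tells all that it offers.
- The arm moves only by the tool step_arm, never from a script. Its argument "motion" is a list of rows, each a list of 3 entries, a list of its own where there are three numbers: the shift along the tool's x, y, z in m, then the turn about the tool's z in degrees, then the opening, from 0 (shut) to 1 (fully open). A call has exactly 8 rows; each row shifts and turns the commanded pose from where the row before left it, along the tool's axes as they then stand; what a row does not reach is not made up. A row lasts 1/12 s, in which the tool goes at most 41.7 mm and 7.16 degrees, less where a joint would pass 70% of its speed; a pose out of reach is approached as far as the arm can. A call with a gripper value outside its range is refused whole. The fingers move at their own pace and stop on an object; the grip force is fixed at half the most. Time passes only in rows, so rows that do not move let the fingers close, or fill a call up. It gives the time, the measured TCP pose, the force and the opening at its end, in the units of the state.
- r.state(): the state, without advancing time (a new reading comes with each control period).
- r.get_image(name): name is "scene" or "top"; returns a dict with "pixels" (400x640x3 uint8, blue, green, red), "fx", "fy", "cx", "cy" (pixels), "extrinsics" (4x4, takes a point from camera to world coordinates). Camera axes: x right, y down, z forward; pixel columns grow to the right and rows downward; lengths in m; the calibration is good to about 2 mm. A picture is of the moment at which its call begins. There is no depth.
- r.finish_job(): hands the job in, once; it reports no verdict.
The state is a dict: "clock": time; "joint_positions": joint angles; "dq": joint speeds; "tau": joint torques, N m; "tcp_pos": TCP position; "eef_rot": TCP orientation; "force": force on the tool from outside, world axes, zero at the start; "torque": the same for the moment, N m; "gripper_width": finger opening in m.
Only numpy, scipy, OpenCV 4.12 (cv2) and the standard library are available. Lean on these libraries where they do the work, as an engineer would, in place of code of your own. Each camera call takes 0.05 s, during which the arm holds its last target. There are 200 camera calls.

## Working session

There is one attempt and no reset: what is moved stays moved. The work goes in short steps, Python scripts to look and compute and a tool call to move; the robot and the scene stay as the last step left them, time stands still between calls to the robot, and variables do not carry over. Pictures are saved under pics/ and viewed, about 8 in all and at most 12, crops included, and the job is handed in when it is done.

Besides the shell and the picture viewer there is one more tool, called after "Call:" as name(argument=value, ...), one argument or row to a line, values as JSON. step_arm: Moves the arm, as the interface text tells. Its arguments: {"type":"object","properties":{"motion":{"type":"array"}},"required":["motion"]}

```bash
mkdir -p pics; cat > h.py <<'E'
import numpy as np, cv2
from bench import r
def grab(n):
    d=r.get_image(n); return d, d["pixels"].copy()
def ray(d,u,v,z):
    E=np.array(d["extrinsics"]); k=E[:3,:3]@np.array([(u-d["cx"])/d["fx"],(v-d["cy"])/d["fy"],1]); o=E[:3,3]
    return o+k*(z-o[2])/k[2]
E
python3 - <<'E'
from h import *
for n in("top","scene"):
    d,p=grab(n); cv2.imwrite(f"pics/{n}0.png",p); print(n,d["fx"],d["cx"],d["cy"],np.round(d["extrinsics"],3).tolist())
print(r.state(), r.pinch_z)
E
```

```text
top 371.7333641896788 317.8887157048662 202.73527739027816 [[0.013, -0.987, 0.163, 0.487], [-1.0, -0.017, -0.019, -0.049], [0.022, -0.162, -0.986, 0.84], [0.0, 0.0, 0.0, 1.0]]
scene 462.1722581285102 314.44305878326503 201.8168566611757 [[-0.585, 0.586, -0.56, 1.157], [0.81, 0.407, -0.421, 0.379], [-0.019, -0.7, -0.714, 0.792], [0.0, 0.0, 0.0, 1.0]]
{'clock': 0.1, 'joint_positions': array([ 6.11855530e+01,  9.10657618e+00,  9.15631866e+01,  1.29600532e-04,
        7.94211062e+01, -1.20385589e+01]), 'dq': array([-0.01935156, -0.17871305, -0.20561386, -0.04167928, -0.00506483,
       -0.01209395]), 'tau': array([-4.01386123e-04, -3.86501920e+01, -3.22959781e+01,  7.03046168e-02,
        3.39504972e-02, -2.18239592e-05]), 'tcp_pos': array([0.16572267, 0.55003823, 0.213757  ]), 'eef_rot': array([[-9.57440799e-01,  2.88628706e-01, -7.66341836e-04],
       [ 2.88629531e-01,  9.57439850e-01, -1.38852509e-03],
       [ 3.32958013e-04, -1.55061945e-03, -9.99998742e-01]]), 'force': array([-0.54114469,  0.06599905, -0.31597246]), 'torque': array([ 0.00171562, -0.03726503, -0.01385126]), 'gripper_width': 0.0921697728775625} 0.0187
```

View pics/top0.png

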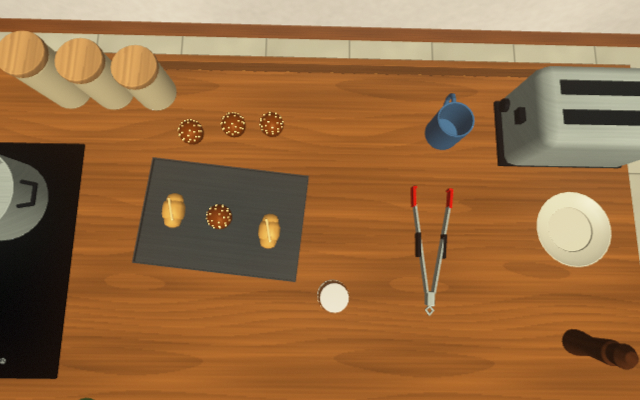

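View pics/scene0.png

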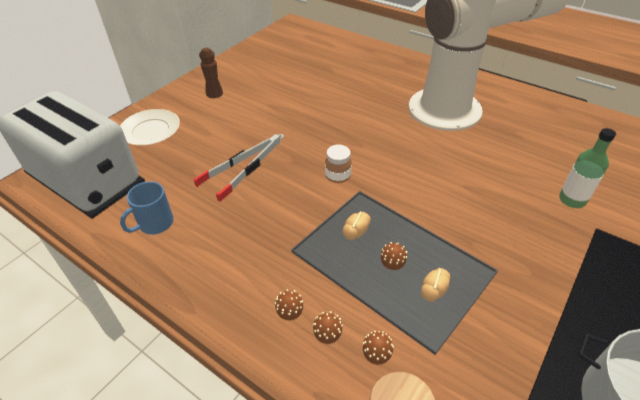

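```bash
cat >> h.py <<'E'
def blobs(m,amin):
    n,l,s,c=cv2.connectedComponentsWithStats(m.astype(np.uint8)); return [(s[i],c[i],l==i) for i in range(1,n) if s[i][4]>=amin]
E
python3 - <<'E'
from h import *
d,p=grab("top"); h=cv2.cvtColor(p,cv2.COLOR_BGR2HSV); H,S,V=[h[...,i].astype(int) for i in range(3)]
R=lambda u,v,z:np.round(ray(d,u,v,z)[:2]*1000,1)
red=((H<5)|(H>174))&(S>190)&(V>110)
for s,c,_ in blobs(red[150:220,400:470],15): print("red",s,c+[400,150],R(*(c+[400,150]),.018))
blk=(V<50)
for s,c,_ in blobs(blk[220:270,400:470],15): print("blk",s,c+[400,220],R(*(c+[400,220]),.018))
st=(S<70)&(V>90)
for s,c,_ in blobs(st[170:330,400:470],15): print("steel",s,c+[400,170],R(*(c+[400,170]),.012))
tr=(S<80)&(V<110)
for s,c,m in blobs(tr[140:300,110:320],3000):
    b=cv2.approxPolyDP(cv2.convexHull(np.argwhere(m)[:,::-1].astype(np.int32)),6,True)[:,0]+[110,140]
    print("tray",b.tolist(),[R(*q,.01) for q in b], R(*b.mean(0),.01))
for s,c,m in blobs(((S>90))[165:275,150:295],80):
    q=s[:2]+s[2:4]/2+[150,165]; print("roll",s,q,R(*q,.022),R(*(c+[150,165]),.022))
cr=np.vstack([cv2.resize(p[100:290,120:330],None,fx=2.5,fy=2.5)]); cr2=cv2.resize(p[170:325,395:470],None,fx=3,fy=3)
o=np.zeros((480,760,3),np.uint8); o[:475,:525]=cr; o[:465,530:755]=cr2; cv2.imwrite("pics/c1.png",o)
E
```

```text
red [11 36  6 21 66] [413.89393939 195.31818182] [ 643.4 -282.2]
red [47 39  6 19 66] [450.18181818 196.86363636] [ 641.3 -364.7]
blk [ 16  13   5  24 100] [417.66 244.91] [ 531.9 -287.3]
blk [41 15  5 23 47] [443.95744681 244.61702128] [ 533.4 -346. ]
steel [14 37  6 26 57] [416.73684211 219.19298246] [ 589.9 -288.7]
steel [44 37  6 27 59] [446.52542373 220.27118644] [ 588.5 -356.3]
steel [ 21  70  23  75 384] [431.234375  280.4140625] [ 455.  -316.7]
tray [[307, 176], [294, 281], [133, 261], [153, 158]] [array([685.6, -39.6]), array([449.9, -15.5]), array([488.3, 336.5]), array([721.3, 313. ])] [583.6 148.9]
roll [ 66   0  79  10 410] [255.5 170. ] [694.5  76.5] [700.   51.2]
roll [ 11  28  25  35 676] [173.5 210.5] [599.3 252.9] [600.2 253.6]
roll [ 56  39  26  26 523] [219. 217.] [586.5 152.3] [588.  153.3]
roll [108  48  23  36 642] [269.5 231. ] [557.3  40.3] [557.6  42. ]
roll [  0 100  84  10 464] [192. 270.] [470.9 203.6] [468.4 231.3]
```

View pics/c1.png

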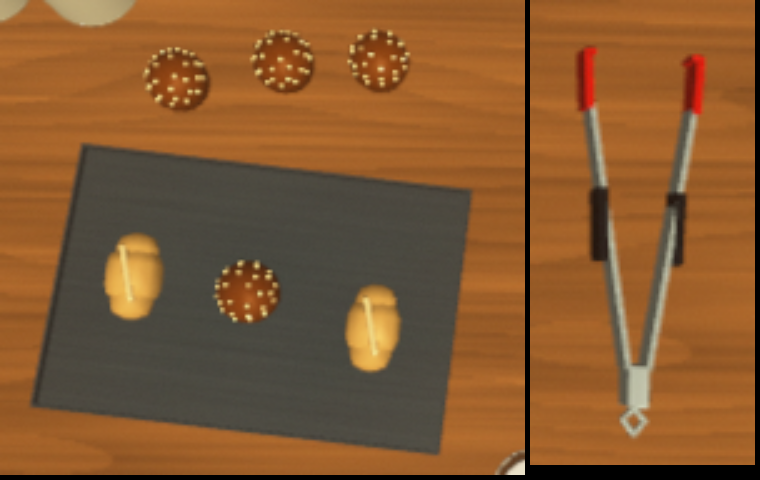

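Seeded look-alikes in top view: (219,217) on the tray at x≈0.587; (190,131), (233,124) and (271,124) on the worktop at x≈0.78. The tray one is nearest the base and stands between the plain rolls, so it is the one. I'll cross-check it and the tongs in the scene view.

```bash
python3 - <<'E'
from h import *
d,p=grab("top"); R=lambda u,v,z:np.round(ray(d,u,v,z)[:2]*1000,1)
print("pivot top",R(430.4,298,.02))
for z in(.018,.024):print(z,R(413.9,195.3,z),R(450.2,196.9,z))
d,p=grab("scene"); h=cv2.cvtColor(p,cv2.COLOR_BGR2HSV); H,S,V=[h[...,i].astype(int) for i in range(3)]
red=((H<5)|(H>174))&(S>190)&(V>110)
for s,c,_ in blobs(red[160:210,185:250],15): c=c+[185,160];print("red",s,c,R(*c,.012))
blk=(V<60)
for s,c,_ in blobs(blk[140:185,215:275],10): c=c+[215,140];print("blk",s,c,R(*c,.012))
m=(S>90)|(V>130)
for s,c,_ in blobs(m[235:275,375:415],100): q=s[:2]+s[2:4]/2+[375,235];print("roll",s,q,R(*q,.025))
cr=cv2.resize(p[125:205,185:295],None,fx=5,fy=5); cv2.imwrite("pics/c2.png",cr)
E
```

```text
pivot top [ 418.1 -310.9]
0.018 [ 643.5 -282.2] [ 641.2 -364.8]
0.024 [ 642.3 -280.5] [ 640.1 -362.4]
blk [15 19  3  7 15] [230.86666667 161.86666667] [ 550.5 -345.7]
blk [31 19 14 16 97] [252.03092784 166.81443299] [ 533.8 -287.3]
roll [  6   6  27  29 582] [394.5 255.5] [586.6 154.2]
```

View pics/c2.png

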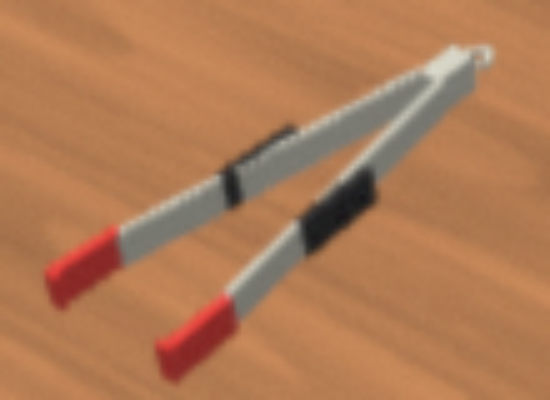

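Call:
step_arm(
  motion=[
    [[0,0,0],-6.9,1],
    [[0,-0.02,0],-6.9,1],
    [[-0.016,-0.034,0],0,1],
    [[-0.016,-0.034,0],0,1],
    [[-0.016,-0.034,0],0,1],
    [[-0.016,-0.034,0],0,1],
    [[-0.016,-0.034,0],0,1],
    [[-0.016,-0.034,0],0,1],
  ],
)

```text
clock: 0.92
tcp_pos: [0.2479, 0.3205, 0.2145]
eef_rot: [[-0.999, 0.051, 0.0], [0.051, 0.999, 0.0], [-0.0, 0.0, -1.0]]
force: [0.4, -0.2, -0.5]
gripper_width: 0.0917
```

Call:
step_arm(
  motion=[
    [[-0.016,-0.034,0],0,1],
    [[-0.016,-0.034,0],0,1],
    [[-0.016,-0.034,0],0,1],
    [[-0.016,-0.034,0],0,1],
    [[-0.016,-0.034,0],0,1],
    [[-0.016,-0.034,0],0,1],
    [[-0.016,-0.034,0],0,1],
    [[-0.016,-0.034,0],0,1],
  ],
)

```text
clock: 1.58
tcp_pos: [0.3618, 0.0419, 0.2148]
eef_rot: [[-0.999, 0.052, 0.001], [0.052, 0.999, -0.0], [-0.001, -0.0, -1.0]]
force: [0.1, 0.6, -0.4]
gripper_width: 0.0918
```

```bash
cat >> h.py <<'E'
def go(x,y,z,yaw):
    """remaining tool-frame shift (mm) after making the turn, and the turn (deg, tool z)"""
    s=r.state(); Rm=np.array(s["eef_rot"]); cur=np.degrees(np.arctan2(Rm[1,0],Rm[0,0]))
    t=-((yaw-cur+180)%360-180); a=np.radians(yaw); c,si=np.cos(a),np.sin(a)
    D=np.array([x,y,z])-s["tcp_pos"]
    print("t",round(s["clock"],2),"tcp",np.round(np.array(s["tcp_pos"])*1000,1),"yaw",round(cur,2),"w",round(s["gripper_width"]*1000,1),"F",np.round(s["force"],1),"q",np.round(s["joint_positions"],0), "tiltxy",np.round(Rm[:2,2],3))
    print("shift mm",np.round(1000*np.array([c*D[0]+si*D[1],si*D[0]-c*D[1],-D[2]]),1),"turn",round(t,2))
E
python3 -c "
from h import *
go(.536,-.317,.215,177)"
```

```text
t 1.58 tcp [361.8  41.9 214.8] yaw 177.0 w 91.8 F [ 0.1  0.6 -0.4] q [ -13.  -26.  122.    0.   83. -100.] tiltxy [ 0.001 -0.   ]
shift mm [-1.927e+02 -3.493e+02 -2.000e-01] turn 0.0
```

Call:
step_arm(
  motion=[
    [[-0.0185,-0.034,0],0,1],
    [[-0.0185,-0.034,0],0,1],
    [[-0.0185,-0.034,0],0,1],
    [[-0.0185,-0.034,0],0,1],
    [[-0.0185,-0.034,0],0,1],
    [[-0.0185,-0.034,0],0,1],
    [[-0.0185,-0.034,0],0,1],
    [[-0.0185,-0.034,0],0,1],
  ],
)

```text
clock: 2.25
tcp_pos: [0.4956, -0.2374, 0.2143]
eef_rot: [[-0.999, 0.052, -0.0], [0.052, 0.999, 0.0], [0.0, 0.0, -1.0]]
force: [0.0, 0.7, 0.9]
gripper_width: 0.0921
```

Call:
step_arm(
  motion=[
    [[-0.018,-0.028,0.02],0,1],
    [[-0.013,-0.02,0.03],0,1],
    [[-0.006,-0.006,0.03],0,1],
    [[0,0,0.02],0,1],
    [[0,0,0],0,1],
    [[0,0,0],0,1],
    [[0,0,0],0,1],
    [[0,0,0],0,1],
  ],
)

```text
clock: 2.92
tcp_pos: [0.5305, -0.292, 0.1171]
eef_rot: [[-0.999, 0.051, 0.003], [0.051, 0.999, -0.003], [-0.003, -0.002, -1.0]]
force: [-0.7, 0.0, 1.1]
gripper_width: 0.0917
```

```bash
python3 -c "
from h import *
go(.536,-.317,.004,177)
d,p=grab('top');cv2.imwrite('pics/t3.png',cv2.resize(p[150:330,360:520],None,fx=3,fy=3))"
```

```text
t 2.92 tcp [ 530.5 -292.   117.1] yaw 177.05 w 91.7 F [-0.7  0.   1.1] q [ -40.   18.   92.   -0.   69. -127.] tiltxy [ 0.003 -0.003]
shift mm [ -6.8 -24.7 113.1] turn 0.05
```

View pics/t3.png

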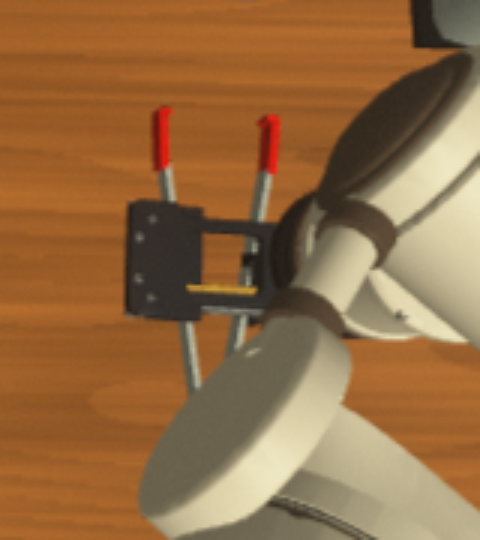

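The top crop shows the gripper over the grips, about 25 mm short in y. I'll finish the lateral move and go down.

Call:
step_arm(
  motion=[
    [[-0.006,-0.024,0],0,1],
    [[0,0,0.02],0,1],
    [[0,0,0.025],0,1],
    [[0,0,0.02],0,1],
    [[0,0,0.01],0,1],
    [[0,0,0],0,1],
    [[0,0,0],0,1],
    [[0,0,0],0,1],
  ],
)

```text
clock: 3.63
tcp_pos: [0.5353, -0.3165, 0.0417]
eef_rot: [[-0.999, 0.052, 0.003], [0.052, 0.999, -0.002], [-0.003, -0.002, -1.0]]
force: [0.5, 0.2, -0.3]
gripper_width: 0.0923
```

```bash
python3 -c "
from h import *
go(.536,-.317,.004,177)
d,p=grab('scene');cv2.imwrite('pics/s4.png',cv2.resize(p[90:230,150:330],None,fx=4,fy=4))"
```

```text
t 3.63 tcp [ 535.3 -316.5   41.7] yaw 177.04 w 92.3 F [ 0.5  0.2 -0.3] q [ -42.   26.   91.   -0.   62. -129.] tiltxy [ 0.003 -0.002]
shift mm [-0.7 -0.5 37.7] turn 0.04
```

View pics/s4.png

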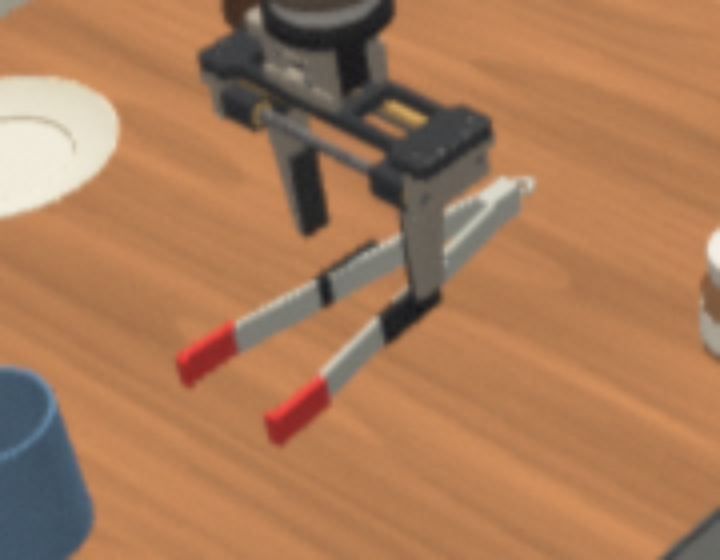

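The fingers straddle the grips, so I go down.

Call:
step_arm(
  motion=[
    [[0,0,0.008],0,1],
    [[0,0,0.01],0,1],
    [[0,0,0.01],0,1],
    [[0,0,0.006],0,1],
    [[0,0,0.003],0,1],
    [[0,0,0],0,1],
    [[0,0,0],0,1],
    [[0,0,0],0,1],
  ],
)

```text
clock: 4.35
tcp_pos: [0.5343, -0.3159, 0.0029]
eef_rot: [[-0.999, 0.052, 0.0], [0.052, 0.999, -0.0], [-0.0, -0.0, -1.0]]
force: [0.6, -0.1, 0.6]
gripper_width: 0.0919
```

Call:
step_arm(
  motion=[
    [[0,0,0],0,0.8],
    [[0,0,0],0,0.72],
    [[0,0,0],0,0.69],
    [[0,0,0],0,0.67],
    [[0,0,0],0,0.66],
    [[0,0,0],0,0.66],
    [[0,0,0],0,0.66],
    [[0,0,0],0,0.66],
  ],
)

```text
clock: 5.02
tcp_pos: [0.5343, -0.3158, 0.0028]
eef_rot: [[-0.999, 0.052, 0.0], [0.052, 0.999, -0.0], [-0.0, -0.0, -1.0]]
force: [1.0, 0.1, 0.3]
gripper_width: 0.0604
```

Call:
step_arm(
  motion=[
    [[0,0,-0.004],0,0.655],
    [[0,0,-0.008],0,0.655],
    [[0,0,-0.012],0,0.655],
    [[0,0,-0.018],0,0.655],
    [[0,0,-0.022],0,0.655],
    [[0,0,-0.022],0,0.655],
    [[0,0,-0.015],0,0.655],
    [[0,0,-0.009],0,0.655],
  ],
)

```text
clock: 5.68
tcp_pos: [0.5353, -0.3167, 0.1164]
eef_rot: [[-0.999, 0.052, 0.004], [0.052, 0.999, -0.003], [-0.004, -0.003, -1.0]]
force: [0.4, -1.1, -0.8]
gripper_width: 0.06
```

```bash
python3 - <<'E'
from h import *
go(.481,.168,.112,172)
d,p=grab("top"); h=cv2.cvtColor(p,cv2.COLOR_BGR2HSV); H,S,V=[h[...,i].astype(int) for i in range(3)]
R=lambda u,v,z:np.round(ray(d,u,v,z)[:2]*1000,1)
red=((H<5)|(H>174))&(S>190)&(V>110)
for s,c,_ in blobs(red,15): print("red",s,c,R(*c,.115))
q=cv2.resize(p[140:300,370:530],None,fx=2.4,fy=2.4)
d,p=grab("scene"); h=cv2.cvtColor(p,cv2.COLOR_BGR2HSV); H,S,V=[h[...,i].astype(int) for i in range(3)]
red=((H<6)|(H>174))&(S>170)&(V>80)
for s,c,_ in blobs(red,15): print("red",s,c,R(*c,.118))
w=cv2.resize(p[70:230,150:310],None,fx=2.4,fy=2.4); cv2.imwrite("pics/l5.png",np.hstack([q,w]))
E
```

```text
t 5.68 tcp [ 535.3 -316.7  116.4] yaw 177.03 w 60.0 F [ 0.4 -1.1 -0.8] q [ -42.   21.   89.   -0.   70. -129.] tiltxy [ 0.004 -0.003]
shift mm [121.2 472.4   4.4] turn 5.03
red [429 174   6  24  84] [431.67857143 184.51190476] [ 647.7 -291.2]
red [464 176   9  22  88] [469.39772727 185.31818182] [ 647.4 -367.5]
red [184 135  16  17 145] [191.96551724 142.75862069] [ 634.2 -370.9]
red [206 147  17  17 156] [213.98717949 155.26282051] [ 637.7 -295.2]
```

View pics/l5.png

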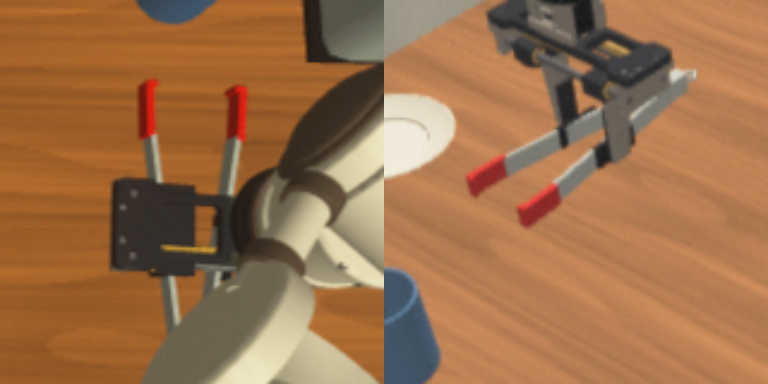

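Both views show the tongs level in the fingers, jaws open. I'll carry them to the tray at this height.

Call:
step_arm(
  motion=[
    [[0,0,-0.005],2.5,0.655],
    [[0.003,0.01,0],2.5,0.655],
    [[0.005,0.02,0],0,0.655],
    [[0.007,0.028,0],0,0.655],
    [[0.008,0.03,0],0,0.655],
    [[0.008,0.03,0],0,0.655],
    [[0.008,0.03,0],0,0.655],
    [[0.008,0.03,0],0,0.655],
  ],
)

```text
clock: 6.45
tcp_pos: [0.5105, -0.1311, 0.1163]
eef_rot: [[-0.99, 0.139, -0.002], [0.139, 0.99, 0.001], [0.002, 0.001, -1.0]]
force: [0.6, 0.3, -0.4]
gripper_width: 0.0603
```

Call:
step_arm(
  motion=[
    [[0.008,0.03,0],0,0.655],
    [[0.008,0.03,0],0,0.655],
    [[0.008,0.03,0],0,0.655],
    [[0.008,0.03,0],0,0.655],
    [[0.008,0.03,0],0,0.655],
    [[0.008,0.03,0],0,0.655],
    [[0.006,0.024,0],0,0.655],
    [[0.005,0.02,0],0,0.655],
  ],
)

```text
clock: 7.12
tcp_pos: [0.4829, 0.099, 0.1164]
eef_rot: [[-0.99, 0.138, -0.002], [0.138, 0.99, 0.0], [0.002, -0.0, -1.0]]
force: [0.9, -0.6, -2.0]
gripper_width: 0.0599
```

```bash
python3 -c "
from h import *
go(.481,.168,.12,172)"
```

```text
t 7.12 tcp [482.9  99.  116.4] yaw 172.09 w 59.9 F [ 0.9 -0.6 -2. ] q [ -2.   3. 110.   0.  67. -85.] tiltxy [-0.002  0.   ]
shift mm [11.5 68.  -3.6] turn 0.09
```

Call:
step_arm(
  motion=[
    [[0.004,0.02,0],0,0.655],
    [[0.003,0.018,0],0,0.655],
    [[0.002,0.014,0],0,0.655],
    [[0.001,0.008,0],0,0.655],
    [[0,0.004,0],0,0.655],
    [[0,0,0],0,0.655],
    [[0,0,0],0,0.655],
    [[0,0,0],0,0.655],
  ],
)

```text
clock: 7.78
tcp_pos: [0.4835, 0.1611, 0.1174]
eef_rot: [[-0.99, 0.14, -0.0], [0.14, 0.99, -0.0], [0.0, -0.0, -1.0]]
force: [0.1, -0.2, -1.9]
gripper_width: 0.0599
```

```bash
cat >> h.py <<'E'
def look(name,tcam=(100,300,120,330),scam=(150,330,290,490)):
    out=[];C=[]
    for n,w in(("top",tcam),("scene",scam)):
        d,p=grab(n); h=cv2.cvtColor(p,cv2.COLOR_BGR2HSV); H,S,V=[h[...,i].astype(int) for i in range(3)]
        red=((H<5)|(H>174))&(S>185)&(V>80)
        bl=blobs(red,12); cs=[c for s,c,_ in bl]
        for s,c,_ in bl: print(n,"red",s,np.round(c,1))
        E=np.array(d["extrinsics"]); C.append([(E[:3,3],E[:3,:3]@np.array([(c[0]-d["cx"])/d["fx"],(c[1]-d["cy"])/d["fy"],1])) for c in cs])
        q=p[w[0]:w[1],w[2]:w[3]]; out.append(cv2.resize(q,(int(q.shape[1]*400/q.shape[0]),400),interpolation=cv2.INTER_CUBIC))
    for a in C[0]:
        for b in C[1]:
            A=np.stack([a[1],-b[1]],1); t=np.linalg.lstsq(A,b[0]-a[0],rcond=None)[0]
            P,Q=a[0]+t[0]*a[1],b[0]+t[1]*b[1]
            if np.linalg.norm(P-Q)<.02: print("pt",np.round(500*(P+Q),1),"gap",round(1000*np.linalg.norm(P-Q),1))
    cv2.imwrite(name,np.hstack(out)[:, :800])
E
python3 -c "
from h import *
go(.481,.168,.12,172)
look('pics/n6.png')"
```

```text
t 7.78 tcp [483.5 161.1 117.4] yaw 171.98 w 59.9 F [ 0.1 -0.2 -1.9] q [  5.   5. 107.  -0.  68. -77.] tiltxy [-0. -0.]
shift mm [ 3.4  6.5 -2.6] turn -0.02
top red [185 194  12  24 158] [190.  204.9]
top red [224 200   9  25 137] [228.  211.6]
scene red [380 210   4   6  12] [381.3 212. ]
pt [583.9 110.3 128. ] gap 1.8
```

View pics/n6.png

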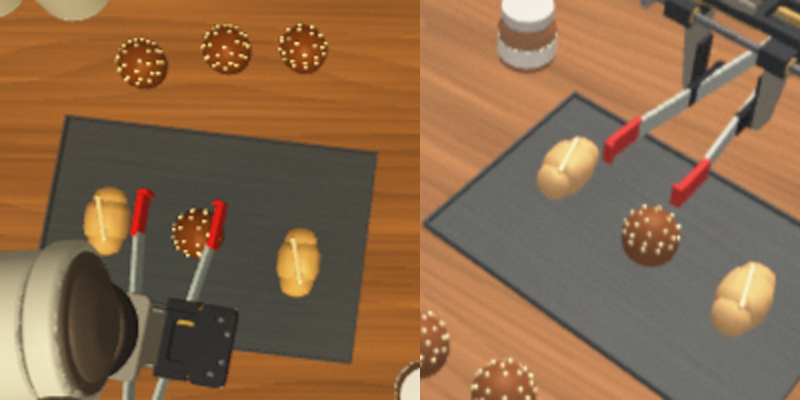

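Right-arm jaw triangulates to (584,110,128), which matches dead reckoning: jaw midpoint ≈ (589,146). The roll is at (587,153.5). I'll correct by +4/+6.5 mm in tool axes and come partway down.

Call:
step_arm(
  motion=[
    [[0.002,0.003,0],0,0.655],
    [[0.002,0.0035,0.005],0,0.655],
    [[0,0,0.012],0,0.655],
    [[0,0,0.015],0,0.655],
    [[0,0,0.013],0,0.655],
    [[0,0,0.008],0,0.655],
    [[0,0,0.003],0,0.655],
    [[0,0,0],0,0.655],
  ],
)

```text
clock: 8.55
tcp_pos: [0.4794, 0.1688, 0.0604]
eef_rot: [[-0.99, 0.139, -0.002], [0.139, 0.99, -0.0], [0.002, -0.001, -1.0]]
force: [0.2, -0.4, -1.4]
gripper_width: 0.06
```

```bash
sed -i 's/(H<5)|(H>174))&(S>185)&(V>80)/(H<4)|(H>174))\&(S>150)\&(V>60)/' h.py; python3 -c "
from h import *
go(.4805,.168,.018,172)
look('pics/n7.png',(160,290,140,300),(180,300,330,470))"
```

```text
t 8.55 tcp [479.4 168.8  60.4] yaw 172.03 w 60.0 F [ 0.2 -0.4 -1.4] q [  6.  10. 110.   0.  61. -76.] tiltxy [-0.002 -0.   ]
shift mm [-1.2 -0.7 42.4] turn 0.03
top red [190 201  11  22 144] [194.8 211.1]
top red [226 206   9  24 117] [230.4 217.1]
scene red [375 222  16  20 132] [382.  231.8]
scene red [404 242  17  20 134] [411.8 251.5]
pt [592.2 190.7  70.5] gap 0.5
pt [580.9 116.8  70.1] gap 0.3
```

View pics/n7.png

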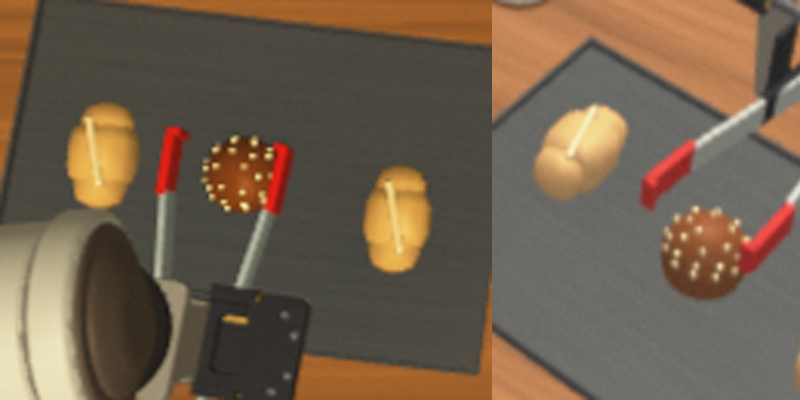

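Jaw midpoint triangulates to (586.5,153.8), against the roll at (586.6,153.5). That is centred, so I go down.

Call:
step_arm(
  motion=[
    [[0,0,0.005],0,0.655],
    [[0,0,0.008],0,0.655],
    [[0,0,0.01],0,0.655],
    [[0,0,0.009],0,0.655],
    [[0,0,0.007],0,0.655],
    [[0,0,0.003],0,0.655],
    [[0,0,0],0,0.655],
    [[0,0,0],0,0.655],
  ],
)

```text
clock: 9.32
tcp_pos: [0.4803, 0.1688, 0.0194]
eef_rot: [[-0.99, 0.139, -0.0], [0.139, 0.99, -0.0], [0.0, -0.0, -1.0]]
force: [0.3, -0.0, -0.9]
gripper_width: 0.0602
```

```bash
python3 -c "
from h import *
go(.4805,.168,.018,172)
look('pics/n8.png',(160,290,140,300),(180,300,330,470))"
```

```text
t 9.32 tcp [480.3 168.8  19.4] yaw 172.02 w 60.2 F [ 0.3 -0.  -0.9] q [  6.  14. 110.  -0.  56. -76.] tiltxy [-0. -0.]
shift mm [-0.3 -0.8  1.4] turn 0.02
top red [196 204  11  21 127] [200.6 213.3]
top red [230 209   9  22 113] [234.1 219.3]
scene red [373 236  15  19 116] [380.1 244.8]
scene red [402 255  16  19 127] [409.  264.2]
pt [593.1 190.7  30.2] gap 0.3
pt [581.5 117.1  29. ] gap 1.2
```

View pics/n8.png

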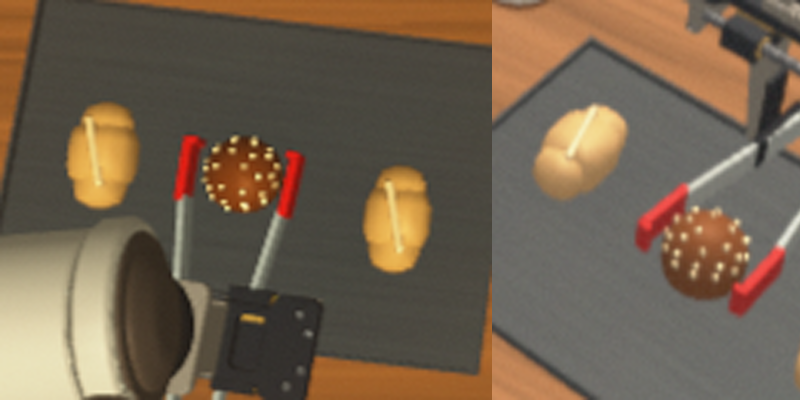

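The jaws straddle the roll, so I close them.

Call:
step_arm(
  motion=[
    [[0,0,0.002],0,0.64],
    [[0,0,0],0,0.62],
    [[0,0,0],0,0.6],
    [[0,0,0],0,0.58],
    [[0,0,0],0,0.56],
    [[0,0,0],0,0.5],
    [[0,0,0],0,0.3],
    [[0,0,0],0,0],
  ],
)

```text
clock: 10.08
tcp_pos: [0.4805, 0.1689, 0.0177]
eef_rot: [[-0.99, 0.139, 0.0], [0.139, 0.99, 0.0], [-0.0, 0.0, -1.0]]
force: [0.2, -0.4, -0.1]
gripper_width: 0.0521
```

Call:
step_arm(
  motion=[
    [[0,0,0],0,0],
    [[0,0,0],0,0],
    [[0,0,0],0,0],
    [[0,0,0],0,0],
    [[0,0,0],0,0],
    [[0,0,0],0,0],
    [[0,0,0],0,0],
    [[0,0,0],0,0],
  ],
)

```text
clock: 10.75
tcp_pos: [0.4804, 0.1689, 0.0176]
eef_rot: [[-0.99, 0.139, 0.0], [0.139, 0.99, -0.0], [-0.0, 0.0, -1.0]]
force: [-0.1, -0.4, -1.0]
gripper_width: 0.052
```

It stopped at 52 mm, on the roll. I'll lift gently.

Call:
step_arm(
  motion=[
    [[0,0,-0.002],0,0],
    [[0,0,-0.004],0,0],
    [[0,0,-0.006],0,0],
    [[0,0,-0.008],0,0],
    [[0,0,-0.01],0,0],
    [[0,0,-0.01],0,0],
    [[0,0,-0.01],0,0],
    [[0,0,-0.01],0,0],
  ],
)

```text
clock: 11.42
tcp_pos: [0.4807, 0.1689, 0.0791]
eef_rot: [[-0.99, 0.139, 0.001], [0.139, 0.99, 0.0], [-0.001, 0.0, -1.0]]
force: [0.3, -0.0, -2.4]
gripper_width: 0.052
```

Call:
step_arm(
  motion=[
    [[0,0,-0.01],0,0],
    [[0,0,-0.012],0,0],
    [[0,0,-0.012],0,0],
    [[0,0,-0.012],0,0],
    [[0,0,-0.01],0,0],
    [[0,0,-0.008],0,0],
    [[0,0,-0.005],0,0],
    [[0,0,-0.002],0,0],
  ],
)

```text
clock: 12.08
tcp_pos: [0.4809, 0.1689, 0.1496]
eef_rot: [[-0.99, 0.139, 0.001], [0.139, 0.99, 0.0], [-0.001, 0.0, -1.0]]
force: [0.4, -0.8, -1.4]
gripper_width: 0.0521
```

Call:
step_arm(
  motion=[
    [[0,0,0],0,0],
    [[0,0,0],0,0],
    [[0,0,0],0,0],
    [[0,0,0],0,0],
    [[0,0,0],0,0],
    [[0,0,0],0,0],
    [[0,0,0],0,0],
    [[0,0,0],0,0],
  ],
)

```text
clock: 12.75
tcp_pos: [0.4803, 0.1689, 0.1485]
eef_rot: [[-0.99, 0.139, -0.0], [0.139, 0.99, -0.0], [0.0, -0.0, -1.0]]
force: [0.6, 0.3, -2.3]
gripper_width: 0.0524
```

```bash
python3 -c "
from h import *
go(.4805,.168,.15,172)
look('pics/n9.png',(130,330,120,350),(110,310,290,480))"
```

```text
t 12.75 tcp [480.3 168.9 148.5] yaw 172.03 w 52.4 F [ 0.6  0.3 -2.3] q [  6.   3. 106.  -0.  71. -76.] tiltxy [-0. -0.]
shift mm [-0.3 -0.8 -1.5] turn 0.03
top red [179 193  11  24 118] [183.6 204.4]
top red [212 197  10  27 164] [216.4 210.3]
scene red [381 194  17  21 108] [387.6 204.2]
scene red [406 210  19  21 167] [414.4 220.2]
pt [592.7 184.1 158.7] gap 1.7
pt [583.2 123.3 157.2] gap 2.7
```

View pics/n9.png

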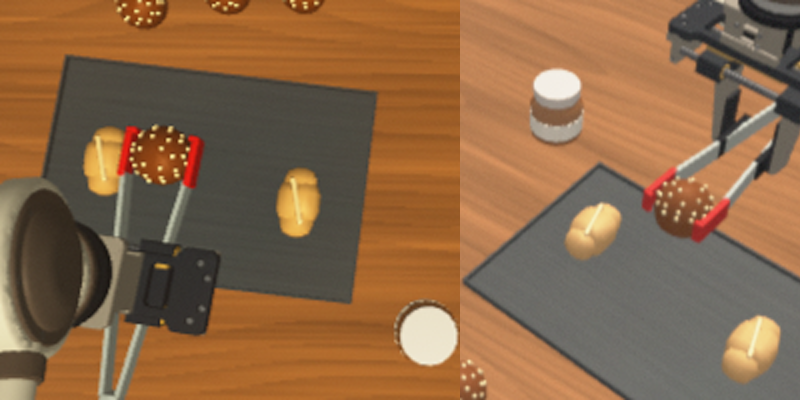

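The roll is held between both jaws about 13 cm up. The plain rolls and the jar are still in place.

```bash
python3 -c "
from h import *
s=r.state();print(s['clock'],s['tcp_pos'],s['gripper_width'],np.abs(s['dq']).max());r.finish_job()"
```

```text
12.85 [0.48036104 0.16888352 0.14858208] 0.05213948842469792 0.054198352445114346
the job is handed in; nothing more can be done
```

I picked up the tongs by the black grips and closed the jaws on the seeded roll in the middle of the tray, the seeded one nearest the robot's base. I then lifted it about 13 cm and handed the job in at 12.9 s while still holding it up.

- **Height and hold:** the last views put the jaws at a height of about 158 mm, with the roll between both of them. The fingers stopped on the tongs at 52 mm, and the arm was practically still.
- **Plain rolls and jar:** they looked unmoved in both views; I judged this by eye and did not measure it again.
- **Checks:** none failed. Jaw and roll positions agreed to about 1 mm before the descent. The contact forces on the roll can't be read from here, and the hand-in gave no verdict.

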